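Switch the kiln on at its guarded toggle

ROBOT

A 6-joint arm with a two-finger parallel gripper is mounted at the origin on the work surface. World frame = base frame: x ahead of the robot, y to its left, z up, the work surface at z = 0. Lengths are in m, angles in rad, forces in N, time in s.
With the tool pointing down it reaches from about 0.35 to 0.975 m from the base axis. Payload 4.9 kg.
Tool frame: the origin (TCP) lies midway between the tips of the shut fingers; the grasp point (between the pads) lies 19 mm behind it; z points along the fingers, y is the line along which they close (so a half turn about z gives the same grasp; the last joint's range is limited). The gripper opens to 85 mm and grips with 20 to 120 N. Pads are 22 mm wide; open, the fingers measure 114 mm over their backs; the gripper's body (76 mm by 85 mm) begins 54 mm behind the grasp point. The pads swing forward as they close: fully open they stand 13 mm farther back than shut.
Start: joints at [-1.261, 0.053, 1.613, -0, 1.476, -0.119], TCP at [0.26, -0.568, 0.231] pointing down, gripper open.
Joint ranges: [-3.01, 3.01], [-1.01, 2.22], [0.06, 2.58], [-1.02, 4.17], [0.09, 2.62], [-3.14, 3.14]. Speed limits (rad/s): [2.57, 2.57, 3.14, 3.14, 3.14, 3.14].

INTERFACE

Orientations are given as a rotation vector (axis times angle).
In Python, from station import ctrl, optics, job gives the robot as it stands.
- The arm moves only by the shell command python3 -m jog 'ROWS' [OPENING] [FORCE]. ROWS is JSON, a list of rows, each a list of 2 entries, a list of its own where there are three numbers: the shift along the tool's x, y, z in m, then the turn, a rotation vector about the tool's x, y, z in rad. A call has 1 to 5 rows; each row is the pose to reach, as a shift and turn from the pose commanded when the call began, along the tool's axes at that moment; what a row does not reach only later rows make up. A row lasts 1/10 s, in which the tool goes at most 50 mm and 8.59 degrees, less where a joint would pass 70% of its speed; a pose out of reach is approached as far as the arm can. A call with a gripper value outside its range is refused whole. OPENING is the opening, from 0 (shut) to 1 (fully open), set as the call begins (- or left out, the last holds). The fingers move at their own pace and stop on an object; FORCE is the grip in N (left out, the last holds). Time passes only in rows, so rows that repeat a pose let the fingers close. It gives the time, the measured TCP pose, the force, the opening and the grip force at its end, in the units of the state.
- ctrl.get_obs(): the state, without advancing time (a new reading comes with each control period).
- optics.get_image(name): name is "scene" or "top" or "wrist"; returns a dict with "image" (384x512x3 uint8, blue, green, red), "fx", "fy", "cx", "cy" (pixels), "D" ([k1, k2, p1, p2, k3] as OpenCV has them; the pictures are not rectified), "rvec" (rotation vector, rad) and "tvec" (3), from world to camera coordinates, as OpenCV has them; the wrist camera has in their place "mount" (4x4, takes a point from camera to tool coordinates, whose origin is the TCP and whose axes are the flange's). Camera axes: x right, y down, z forward; pixel columns grow to the right and rows downward; lengths in m; the calibration is good to about 2 mm. A picture is of the moment at which its call begins: read the wrist's pose just before it. There is no depth.
- job.finish_job(): hands the job in; it is judged then, once.
The state is a dict: "t": time; "q": joint angles; "dq": joint speeds; "effort": joint torques, N m; "tool_pos": TCP position; "tool_rot": TCP orientation; "contact_force": force on the tool from outside, world axes, zero at the start; "wrist_torque": the same for the moment, N m; "opening": finger opening in m; "grip_force": force on a finger pad.
Only numpy, scipy, OpenCV 4.12 (cv2) and the standard library are available. Lean on these libraries where they do the work, as an engineer would, in place of code of your own. Each camera call takes 0.05 s, during which the arm holds its last target. There are 200 camera calls.

TASK

Switch the kiln on at its grey power box: with the outside of the fingers lift the hinged guard by its front lip and swing it back until it stays open, push the toggle beneath fully over to its rear stop (the guard's hinge side) with a fingertip, then tip the guard forward from behind so that it drops shut. Do it by touch alone: do not grip the guard or the toggle, work gently, and leave the jar, cup and bust standing where they are.

Things in the scene. Friction and masses are not known exactly. Their poses are not given: they have to be found in the camera images.
- power_box: grey steel box, 200 (x) by 180 (y) by 70 mm high, screwed down; origin at the centre of its underside, x from its front (louvres, guard lip; turned to the robot's left, +y) to its rear. On top two steel cheeks (x -22 to +34 mm, y = +-52 mm, 6 mm thick, top 121 mm above the bench) flank the guard. Only the toggle stands under the guard. A lamp and a dial, under 16 mm high, sit behind at x 70 mm
- guard (a joint): hinge of the guard, rad: 0 = shut (level), grows as the front lip is lifted; stop at 1.85, leaning back past upright. It weighs about 0.1 kg and swings freely: let go short of upright (1.57) it falls shut, past upright it falls back against its stop and stays open
- guard_lip (a point): middle of the guard's front edge, at underside level; moves with it. The guard is a flat clear panel with an aluminium rim, 90 mm wide (y), 85 mm from hinge line to front edge; rim 7 mm thick, front edge rolled, 8 mm round; shut, its underside is 117 mm above the bench, 47 mm above the box top, its front edge at box x = -60 mm; the space in front of and beneath the lip is open
- guard_hinge (a point): middle of the guard's hinge line, at the rear of the guard: box x = +25 mm, y = 0, 117 mm above the bench; the hinge axis is along box y
- toggle (a joint): the toggle, rad: 0 = leaning 0.35 rad to the front (off), 0.7 = leaning 0.35 rad to the rear (on), hard stops at both; starts at 0 to 0.12; it stays where it is left; about 1.5 N at the ball moves it
- toggle_tip (a point): centre of the 14 mm steel ball at the end of the toggle (9 mm rod); moves with it. Pivot at box x = -12.5 mm, y = 0, 78 mm above the bench; ball centre 28 mm from the pivot, so in the box frame it goes from x = -22 mm (off) to x = -3 mm (on), 104 to 106 mm above the bench
- glaze_jar: loose jar with a white cap, 60 mm across, 85 mm high, beside or behind the box; origin at the centre of its underside; leave alone
- bisque_cup: loose white cup, 72 mm across, 75 mm high; origin at the centre of its underside; leave alone
- doll_bust: loose white ceramic doll bust, 62 mm across, 90 mm high; origin at the centre of its underside; leave alone
- guard_panel: the guard's panel itself; origin in the middle of the hinge line, x to the rear when shut; turns with the guard
- toggle_lever: the toggle's lever itself, rod and ball; origin at its pivot, z along the rod to the ball

How it is judged:
On the way, in this order (a step that is already met when the one before it is completed fails the run):
1. the guard is swung back past upright (over 1.65 rad) with the toggle still off (value of joint guard above 1.65 rad and value of joint toggle below 0.3 rad), for 0.2 s.
2. the toggle is pushed to the rear (over 0.6 rad) with the guard up (value of joint toggle above 0.6 rad and value of joint guard above 0.5 rad), for 0.1 s.
At the end, for the whole second after the job is handed in: the toggle is over to the rear (joint over 0.6 of 0.7 rad), the guard is shut (under 0.05 rad), and jar, cup and bust stand within 20 mm of where they were (value of joint toggle above 0.6 rad and value of joint guard below 0.05 rad and distance of each of glaze_jar, bisque_cup, doll_bust from where it was at the start of the episode below 0.02 m); the robot touches nothing.
It fails at once if a bystander is lifted, carried or knocked (moved over 20 mm) (distance of any of glaze_jar, bisque_cup, doll_bust from where it was at the start of the episode above 0.02 m).
It fails at once if the guard is gripped or forced (over 25 N from the fingers) (contact force between the fingers and guard_panel above 25 N).
It fails at once if the toggle is gripped or forced (over 25 N from the fingers) (contact force between the fingers and toggle_lever above 25 N).
It fails at once if the box is struck or pressed hard (over 40 N from the arm or gripper) (contact force between the arm and power_box above 40 N).
It also fails if it takes over 54 s, if anything falls off the work surface, if the arm or the gripper's body presses on something with over 40 N, if the wrist force passes 120 N, or if a joint passes its speed limit or range.

## Working session

There is one attempt and no reset: what is moved stays moved. The work goes in short steps, Python scripts to look and compute and a shell command to move; the robot and the scene stay as the last step left them, time stands still between calls to the robot, and variables do not carry over. Pictures are saved under pics/ and viewed, at most 10 in all, crops included, and the job is handed in when it is done.

```bash
mkdir -p pics; ls
cat > h.py <<'E'
import numpy as np, cv2
from station import ctrl, optics, job
def cam(n):
    o=ctrl.get_obs(); d=optics.get_image(n)
    K=np.array([[d['fx'],0,d['cx']],[0,d['fy'],d['cy']],[0,0,1.]])
    D=np.array(d['D'],float)
    if 'mount' in d:
        M=np.array(d['mount']); T=np.eye(4); T[:3,:3]=cv2.Rodrigues(np.array(o['tool_rot'],float))[0]; T[:3,3]=o['tool_pos']
        W=np.linalg.inv(T@M); R=W[:3,:3]; t=W[:3,3]
    else:
        R=cv2.Rodrigues(np.array(d['rvec'],float))[0]; t=np.array(d['tvec'],float).ravel()
    return d['image'],K,D,R,t
def ray(c,px,z):
    _,K,D,R,t=c
    p=cv2.undistortPoints(np.array(px,float).reshape(-1,1,2),K,D).reshape(-1,2)
    v=np.c_[p,np.ones(len(p))]@R; o=-R.T@t
    return o+v*((z-o[2])/v[:,2])[:,None]
def proj(c,P):
    _,K,D,R,t=c
    return cv2.projectPoints(np.array(P,float).reshape(-1,3),cv2.Rodrigues(R)[0],t,K,D)[0].reshape(-1,2)
E
python3 - <<'E'
from h import *
o=ctrl.get_obs(); print(o)
for n in ('scene','top'):
    c=cam(n); cv2.imwrite(f'pics/{n}0.png',c[0]); print(n,-c[3].T@c[4])
E
```

```text
pics
{'t': 0.0, 'q': array([-1.26099796e+00,  5.34048379e-02,  1.61429375e+00, -1.30052728e-05,
        1.47600544e+00, -1.19005298e-01]), 'dq': array([-9.65336868e-04,  1.81555583e-04,  9.00301513e-04,  5.52266589e-04,
       -1.10430487e-03,  9.58259053e-05]), 'effort': array([ 8.39966342e-04, -3.93686163e+01, -3.70172381e+01,  8.15134081e-05,
        7.07957981e-03, -1.96600087e-05]), 'tool_pos': array([ 0.2596665 , -0.56781787,  0.23003343]), 'tool_rot': array([-3.06760935e+00, -6.67969653e-01,  3.35924448e-04]), 'contact_force': array([-0.07159988, -0.46674694,  0.54412856]), 'wrist_torque': array([-0.00543635, -0.01806753,  0.00072672]), 'grip_force': 0.0, 'opening': 0.08559933554481303}
scene [ 0.82019439 -0.3406569   0.64147181]
top [ 0.38231863 -0.05211378  1.0656686 ]
```

View pics/scene0.png

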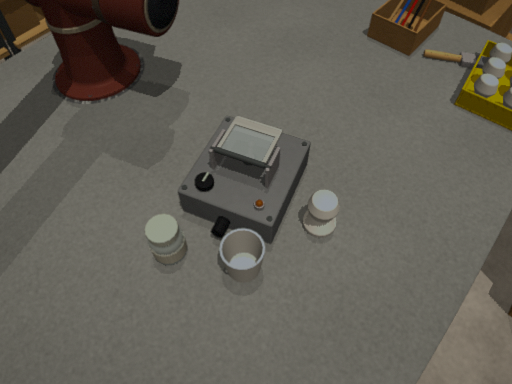

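View pics/top0.png

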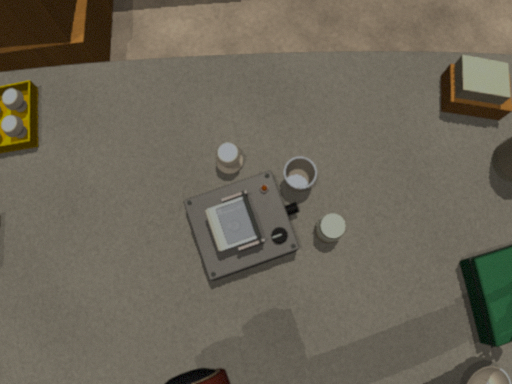

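The scene picture shows the box with its guard, with the jar, cup and bust behind and beside it. In the top view the box corners are near (185,204), (270,172), (299,247) and (212,279). The lamp and dial (264,188), (279,236) are on its −y side, so the front faces +y.

Run:
```python
from h import *
c=cam('top'); im=c[0]
cv2.imwrite('pics/top_crop.png',cv2.resize(im[140:300,165:365],None,fx=4,fy=3.75,interpolation=cv2.INTER_CUBIC)) if 0 else cv2.imwrite('pics/top_crop.png',cv2.resize(im[150:290,170:350],None,fx=4,fy=4,interpolation=cv2.INTER_CUBIC))
P=ray(c,[(185,204),(270,172),(299,247),(212,279)],0.07);print(P.round(3))
print([np.linalg.norm(P[i]-P[(i+1)%4]).round(3) for i in range(4)])
print('jar,cup,bust',ray(c,[(332,226)],.085),ray(c,[(300,172)],.075),ray(c,[(229,152)],.09))
```

```text
[[ 0.565  0.096  0.07 ]
 [ 0.628 -0.087  0.07 ]
 [ 0.465 -0.141  0.07 ]
 [ 0.406  0.042  0.07 ]]
[np.float64(0.194), np.float64(0.171), np.float64(0.192), np.float64(0.168)]
jar,cup,bust [[ 0.50462455 -0.2101523   0.085     ]] [[ 0.62458703 -0.15088562  0.075     ]] [[ 0.67031678 -0.00124003  0.09      ]]
```

View pics/top_crop.png

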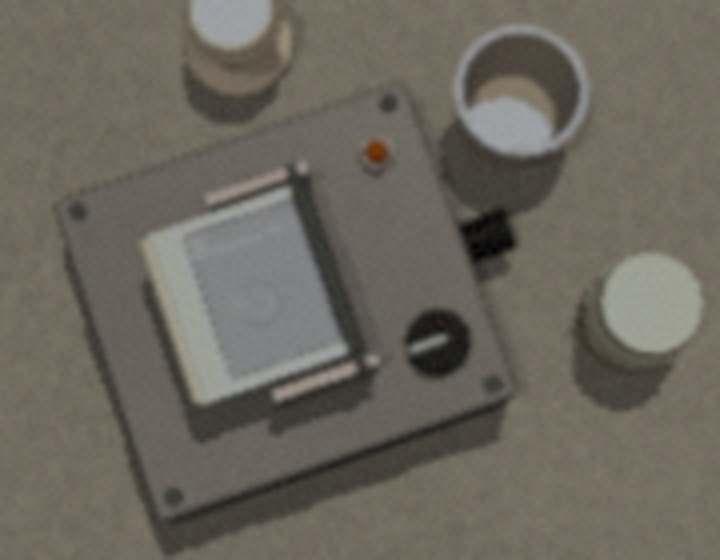

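The crop shows the box-top corners at (55,207), (400,85), (513,397) and (165,520), and the guard's front edge from (143,240) to (198,403). The toggle's ball is a faint disc near (260,303).

```bash
cat > box.py <<'E'
from h import *
E
python3 - <<'E'
from h import *
c=cam('top'); f=lambda L:np.array(L,float)/4+[169.9,149.9]
P=ray(c,f([(55,207),(400,85),(513,397),(165,520)]),0.07)
# box frame corners: front(-x),rear. box x -> -y world; box y: z up => 
ctr=P[:,:2].mean(0); xd=(P[1]+P[2]-P[0]-P[3])[:2]; a1=np.arctan2(xd[1],xd[0])
yd=(P[0]+P[1]-P[2]-P[3])[:2]; a2=np.arctan2(yd[1],yd[0])-np.pi/2
print(P.round(3),[np.linalg.norm(P[i]-P[(i+1)%4]).round(3) for i in range(4)]); print(ctr,a1,a2)
a=(a1+a2)/2; R=np.array([[np.cos(a),-np.sin(a)],[np.sin(a),np.cos(a)]])
def tb(p): return ((p[:,:2]-ctr)@R).round(4)
print('lip corners',tb(ray(c,f([(143,240),(198,403)]),0.121)),'exp -60,+-45')
print('lamp,dial',tb(ray(c,f([(376,152),(437,343)]),0.083)))
print('ball',tb(ray(c,f([(260,303)]),0.105)))
print('cheek rear',tb(ray(c,f([(303,168),(376,360)]),0.121)))
print('obj',tb(ray(c,f([(653,303)]),.085)),tb(ray(c,f([(523,90)]),.075)),tb(ray(c,f([(232,12)]),.09)))
s=cam('scene')
w=lambda x,y,z:np.r_[ctr+R@[x,y],z]
print(proj(s,[w(-.1,-.09,.07),w(-.1,.09,.07),w(.1,.09,.07),w(.1,-.09,.07),w(-.06,-.045,.121),w(-.06,.045,.121)]).round(0))
E
```

```text
[[ 0.571  0.099  0.07 ]
 [ 0.63  -0.087  0.07 ]
 [ 0.461 -0.139  0.07 ]
 [ 0.404  0.044  0.07 ]] [np.float64(0.195), np.float64(0.177), np.float64(0.191), np.float64(0.175)]
[ 0.51636837 -0.02053726] -1.2647055370698945 -1.2628354460821893
lip corners [[-0.0566  0.0453]
 [-0.0571 -0.0412]] exp -60,+-45
lamp,dial [[ 0.0719  0.0556]
 [ 0.0672 -0.0497]]
ball [[-0.0118 -0.0023]]
cheek rear [[ 0.0313  0.0529]
 [ 0.0329 -0.0508]]
obj [[ 0.1797 -0.0686]] [[0.158  0.0625]] [[0.0253 0.1515]]
[[224. 113.]
 [310. 140.]
 [270. 226.]
 [174. 190.]
 [235. 115.]
 [281. 129.]]
```

```bash
python3 -m jog '[[[0.03,-0.033,-0.02],[0,0,0]],[[0.06,-0.066,-0.03],[0,0,0]],[[0.09,-0.10,-0.04],[0,0,0]],[[0.12,-0.135,-0.05],[0,0,0]],[[0.155,-0.17,-0.06],[0,0,0]]]' 0 20
python3 -m jog '[[[0.03,-0.035,-0.01],[0,0,0]],[[0.06,-0.07,-0.02],[0,0,0]],[[0.09,-0.105,-0.03],[0,0,0]],[[0.12,-0.14,-0.035],[0,0,0]],[[0.155,-0.175,-0.04],[0,0,0]]]'
python3 -m jog '[[[0.03,-0.035,0],[0,0,0.03]],[[0.06,-0.07,0],[0,0,0.06]],[[0.09,-0.105,0],[0,0,0.09]],[[0.12,-0.14,0],[0,0,0.12]],[[0.155,-0.175,0],[0,0,0.123]]]'
python3 - <<'E'
from h import *
o=ctrl.get_obs();print({k:np.round(o[k],3) for k in('t','q','tool_pos','tool_rot','contact_force','opening')})
c=cam('wrist');cv2.imwrite('pics/w1.png',c[0]); print((-c[3].T@c[4]).round(3), optics.get_image('wrist')['mount'])
E
```

```text
t: 0.75
tool_pos: [0.3299, -0.3482, 0.2915]
tool_rot: [3.07, 0.667, 0.0]
contact_force: [0.2, -0.5, 0.0]
opening: 0.0121
grip_force: 0.0
t: 1.25
tool_pos: [0.3982, -0.1246, 0.3319]
tool_rot: [3.069, 0.666, 0.002]
contact_force: [0.9, -0.7, -0.8]
opening: 0.0
grip_force: 0.0
t: 1.75
tool_pos: [0.4664, 0.0994, 0.3316]
tool_rot: [3.105, 0.478, 0.002]
contact_force: [0.5, -0.2, -0.1]
opening: 0.0001
grip_force: 0.0
{'t': np.float64(1.75), 'q': array([ 0.054, -0.35 ,  1.809, -0.   ,  1.681,  1.319]), 'tool_pos': array([0.466, 0.099, 0.332]), 'tool_rot': array([3.105e+00, 4.780e-01, 2.000e-03]), 'contact_force': array([ 0.538, -0.167, -0.108]), 'opening': np.float64(0.0)}
[0.547 0.125 0.474] [[ 1.73295805e-03 -9.44317798e-01 -3.29030232e-01  8.49859950e-02]
 [ 9.99998214e-01  1.38837887e-03  1.28220459e-03 -2.49850036e-04]
 [-7.53989994e-04 -3.29031867e-01  9.44318517e-01 -1.42772151e-01]
 [ 0.00000000e+00  0.00000000e+00  0.00000000e+00  1.00000000e+00]]
```

View pics/w1.png

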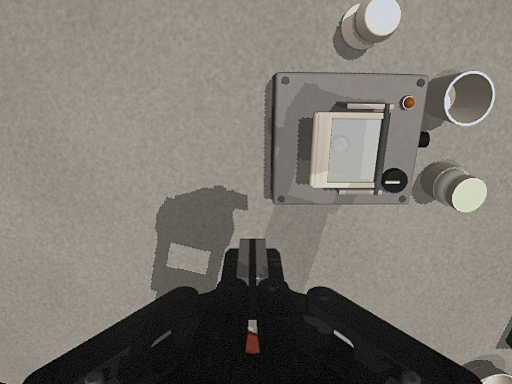

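The wrist view shows the box's top face from about (274,72) to (427,75), with the guard lip edge from (317,112) to (310,187). The screws are at (285,80), (419,83), (404,199) and (281,199).

Run:
```python
from h import *
c=cam('wrist'); ctr=np.array([.516,-.0205]); a=-1.264; R=np.array([[np.cos(a),-np.sin(a)],[np.sin(a),np.cos(a)]])
tb=lambda p:((p[:,:2]-ctr)@R).round(4)
print('screws',tb(ray(c,[(285,80),(419,83),(404,199),(281,199)],.071)))
print('lip',tb(ray(c,[(317,112),(310,187)],.121)))
print('ball',tb(ray(c,[(340,144)],.105)))
print('lamp dial',tb(ray(c,[(409,102),(394,180)],.083)))
s=cam('scene');w=lambda x,y,z:np.r_[ctr+R@[x,y],z]
print(proj(c,[w(-.1,-.09,.07),w(-.1,.09,.07),w(.1,.09,.07),w(.1,-.09,.07),w(-.06,-.045,.121),w(-.06,.045,.121)]).round(0))
M=cv2.Rodrigues(ctrl.get_obs()['tool_rot'])[0];print(M.round(3),R.round(3)); print(tb(ctrl.get_obs()['tool_pos'][None]))
```

```text
screws [[-0.0913  0.083 ]
 [ 0.0816  0.0835]
 [ 0.0878 -0.0755]
 [-0.0903 -0.0769]]
lip [[-0.0586  0.0479]
 [-0.0605 -0.0419]]
ball [[-0.024   0.0088]]
lamp dial [[ 0.0659  0.0599]
 [ 0.0623 -0.0434]]
[[274. 207.]
 [278.  74.]
 [433.  78.]
 [410. 208.]
 [310. 189.]
 [316. 115.]]
[[ 0.953  0.304 -0.001]
 [ 0.304 -0.953 -0.   ]
 [-0.001  0.    -1.   ]] [[ 0.302  0.953]
 [-0.953  0.302]]
[[-0.1283 -0.0116]]
```

```bash
python3 -m jog '[[[0.013,0,0],[-0.14,0,0]],[[0.013,0,0],[-0.28,0,0]],[[0.013,0,0],[-0.42,0,0]],[[0.013,0,0],[-0.56,0,0]],[[0.013,0,0],[-0.7,0,0]]]'
python3 -m jog '[[[0,0,0],[-0.1,0,0]],[[0,0,0],[-0.2,0,0]],[[0,0,0],[-0.2,0,0]]]'
python3 -c "
from h import *
o=ctrl.get_obs();print(o['q'].round(3));print(cv2.Rodrigues(o['tool_rot'])[0].round(3))"
```

```text
t: 2.45
tool_pos: [0.4789, 0.1, 0.3327]
tool_rot: [2.413, 0.368, 0.139]
contact_force: [0.2, 0.0, -0.1]
opening: 0.0003
grip_force: 0.0
t: 2.75
tool_pos: [0.4777, 0.1007, 0.3284]
tool_rot: [2.219, 0.345, 0.159]
contact_force: [0.5, 0.0, -0.6]
opening: -0.0
grip_force: 0.0
[ 0.5   -0.206  1.872 -0.882  1.666  1.762]
[[ 0.954  0.191  0.233]
 [ 0.301 -0.591 -0.748]
 [-0.006  0.784 -0.621]]
```

```bash
cat > plan.py <<'E'
from h import *
import json,sys
ctr=np.array([.518,-.020]); a=-1.264; R=np.array([[np.cos(a),-np.sin(a)],[np.sin(a),np.cos(a)]])
o=ctrl.get_obs(); T=cv2.Rodrigues(o['tool_rot'])[0]; p=np.array(o['tool_pos'])
b=np.r_[(p[:2]-ctr)@R,p[2]]; print('box tcp',b.round(4),'t',round(float(o['t']),2),'q',o['q'].round(2),'F',np.round(o['contact_force'],1))
prev=p
for w in json.loads(sys.argv[1]) if len(sys.argv)>1 else []:
    q=np.r_[ctr+R@np.array(w[:2]),w[2]]; print(w,((q-prev)@T).round(4)); prev=q
E
python3 plan.py '[[-0.13,0,0.25],[-0.12,0,0.0905],[-0.066,0,0.0905],[-0.0596,0,0.098],[-0.0546,0,0.127],[-0.0416,0,0.150],[-0.019,0,0.1666],[0.004,0,0.1726],[0.022,0,0.1716],[0.03,0,0.17]]'
```

```text
box tcp [-0.1272 -0.002   0.3284] t 2.75 q [ 0.5  -0.21  1.87 -0.88  1.67  1.76] F [ 0.5  0.  -0.6]
[-0.13, 0, 0.25] [ 0.0024 -0.0631  0.0465]
[-0.12, 0, 0.0905] [ 0.0009 -0.1188  0.1069]
[-0.066, 0, 0.0905] [0.0001 0.0335 0.0423]
[-0.0596, 0, 0.098] [-0.      0.0099  0.0004]
[-0.0546, 0, 0.127] [-0.0002  0.0258 -0.0141]
[-0.0416, 0, 0.15] [-0.0001  0.0261 -0.0041]
[-0.019, 0, 0.1666] [-0.0001  0.027   0.0074]
[0.004, 0, 0.1726] [-0.      0.019   0.0143]
[0.022, 0, 0.1716] [0.     0.0104 0.0147]
[0.03, 0, 0.17] [0.     0.0037 0.0073]
```

```bash
python3 -m jog '[[[0,-0.025,0.02],[0,0,0]],[[0.002,-0.05,0.04],[0,0,0]],[[0.003,-0.075,0.06],[0,0,0]],[[0.003,-0.1,0.08],[0,0,0]],[[0.003,-0.12,0.1],[0,0,0]]]'
python3 -m jog '[[[0,-0.02,0.02],[0,0,0]],[[0,-0.04,0.035],[0,0,0]],[[0,-0.062,0.053],[0,0,0]],[[0,-0.062,0.053],[0,0,0]]]'
python3 plan.py '[[-0.066,0,0.0905]]'
python3 -c "
from h import *
c=cam('scene');cv2.imwrite('pics/s2.png',cv2.resize(c[0][60:260,130:370],None,fx=3,fy=3))"
```

```text
t: 3.25
tool_pos: [0.483, 0.0973, 0.1744]
tool_rot: [2.224, 0.339, 0.164]
contact_force: [1.0, -0.7, 0.3]
opening: 0.0002
grip_force: 0.0
t: 3.65
tool_pos: [0.4818, 0.0934, 0.0906]
tool_rot: [2.221, 0.342, 0.156]
contact_force: [-0.3, -0.6, -0.6]
opening: -0.0001
grip_force: 0.0
box tcp [-0.1191 -0.0003  0.0906] t 3.65 q [ 0.48  0.09  2.03 -0.9   1.37  2.1 ] F [-0.3 -0.6 -0.6]
[-0.066, 0, 0.0905] [0.0005 0.033  0.0416]
```

View pics/s2.png

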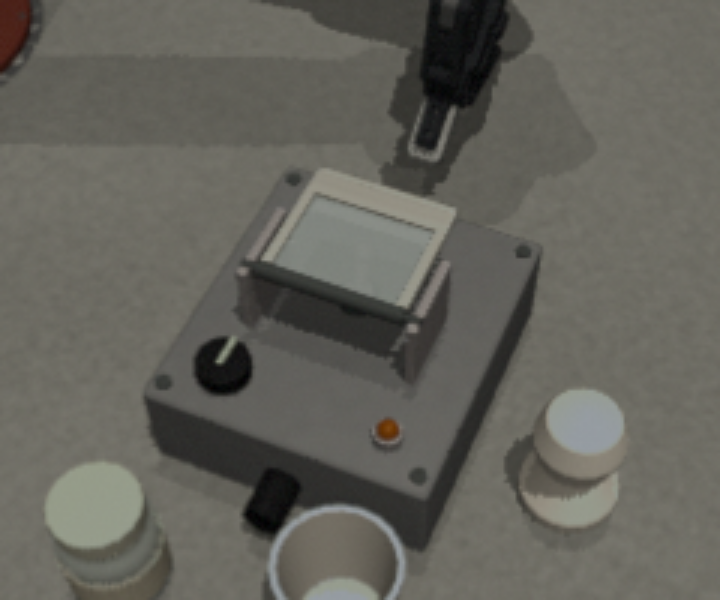

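The finger is in front of the lip and lined up with it: fingertip near (430,150), lip centre near (388,192). Next I slide under it and lift.

```bash
python3 -m jog '[[[0,0.011,0.014],[0,0,0]],[[0,0.022,0.028],[0,0,0]],[[0,0.033,0.042],[0,0,0]],[[0,0.033,0.042],[0,0,0]]]'
python3 plan.py
python3 -m jog '[[[0,0.006,0.0],[0,0,0]],[[0,0.01,0.0],[0,0,0]],[[0,0.015,-0.003],[0,0,0]],[[0,0.02,-0.006],[0,0,0]],[[0,0.025,-0.009],[0,0,0]]]'
python3 plan.py
python3 -c "
from h import *
c=cam('scene');cv2.imwrite('pics/s3.png',cv2.resize(c[0][60:220,170:370],None,fx=3,fy=3))"
```

```text
t: 4.1
tool_pos: [0.5012, 0.0434, 0.096]
tool_rot: [2.222, 0.336, 0.168]
contact_force: [-0.6, -0.5, 0.3]
opening: -0.0001
grip_force: 0.0
box tcp [-0.0655  0.0031  0.096 ] t 4.1 q [ 0.38  0.05  2.05 -0.95  1.3   2.05] F [-0.6 -0.5  0.3]
t: 4.6
tool_pos: [0.5024, 0.0372, 0.1192]
tool_rot: [2.221, 0.343, 0.166]
contact_force: [-0.4, -0.1, -0.8]
opening: -0.0
grip_force: 0.2
box tcp [-0.0592  0.0024  0.1192] t 4.6 q [ 0.36  0.01  2.06 -0.94  1.32  2.  ] F [-0.4 -0.1 -0.8]
```

View pics/s3.png

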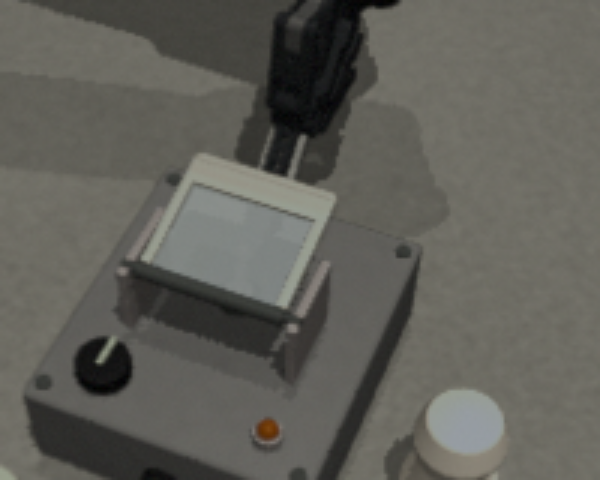

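The finger is under the front lip at (280,165) and the guard is beginning to rise, at about 1 N. I carry on along the arc.

```bash
python3 -m jog '[[[0,0.009,-0.002],[0,0,0]],[[0,0.018,-0.004],[0,0,0]],[[0,0.027,-0.005],[0,0,0]],[[0,0.035,-0.005],[0,0,0]],[[0,0.044,-0.003],[0,0,0]]]'
python3 -m jog '[[[0,0.009,0.003],[0,0,0]],[[0,0.018,0.006],[0,0,0]],[[0,0.025,0.011],[0,0,0]],[[0,0.031,0.015],[0,0,0]],[[0,0.037,0.019],[0,0,0]]]'
python3 plan.py
python3 -c "
from h import *
c=cam('scene');cv2.imwrite('pics/s4.png',cv2.resize(c[0][60:220,170:370],None,fx=3,fy=3))"
```

```text
t: 5.15
tool_pos: [0.5101, 0.0124, 0.1556]
tool_rot: [2.22, 0.342, 0.166]
contact_force: [-0.7, 0.9, -0.4]
opening: -0.0002
grip_force: 0.2
t: 5.65
tool_pos: [0.5213, -0.0239, 0.1719]
tool_rot: [2.221, 0.342, 0.165]
contact_force: [-0.3, 0.6, 1.0]
opening: 0.0004
grip_force: 0.1
box tcp [0.0047 0.0019 0.1719] t 5.65 q [ 0.23 -0.1   2.06 -0.95  1.28  1.84] F [-0.3  0.6  1. ]
```

View pics/s4.png

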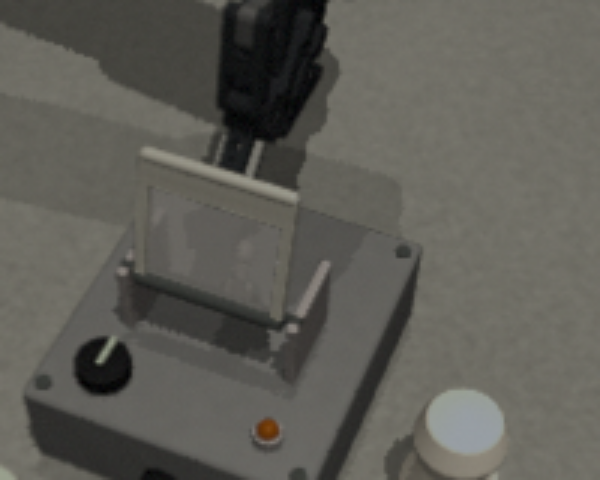

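The guard is nearly upright, its top edge running from (145,155) to (297,197). I push on past upright.

```bash
python3 -m jog '[[[0,0.004,0.005],[0,0,0]],[[0,0.008,0.01],[0,0,0]],[[0,0.011,0.016],[0,0,0]],[[0,0.015,0.022],[0,0,0]],[[0,0.018,0.027],[0,0,0]]]'
python3 -m jog '[[[0,0,0],[0,0,0]],[[0,0,0],[0,0,0]],[[0,0,0],[0,0,0]],[[0,0,-0.02],[0,0,0]],[[0,0,-0.04],[0,0,0]]]'
python3 plan.py '[[-0.045,0,0.17],[-0.045,0,0.105],[-0.037,0,0.1]]'
python3 -c "
from h import *
c=cam('scene');cv2.imwrite('pics/s5.png',cv2.resize(c[0][60:220,170:370],None,fx=3,fy=3))"
```

```text
t: 6.2
tool_pos: [0.531, -0.0546, 0.169]
tool_rot: [2.221, 0.342, 0.165]
contact_force: [0.2, 0.1, -0.2]
opening: 0.0001
grip_force: 0.0
t: 6.7
tool_pos: [0.521, -0.0239, 0.1939]
tool_rot: [2.221, 0.342, 0.164]
contact_force: [0.1, 0.3, 0.2]
opening: -0.0001
grip_force: 0.0
box tcp [0.0046 0.0016 0.1939] t 6.7 q [ 0.23 -0.14  2.04 -0.94  1.31  1.8 ] F [0.1 0.3 0.2]
[-0.045, 0, 0.17] [-0.0017 -0.0496 -0.024 ]
[-0.045, 0, 0.105] [ 0.0001 -0.0509  0.0404]
[-0.037, 0, 0.1] [0.     0.0011 0.0094]
```

View pics/s5.png

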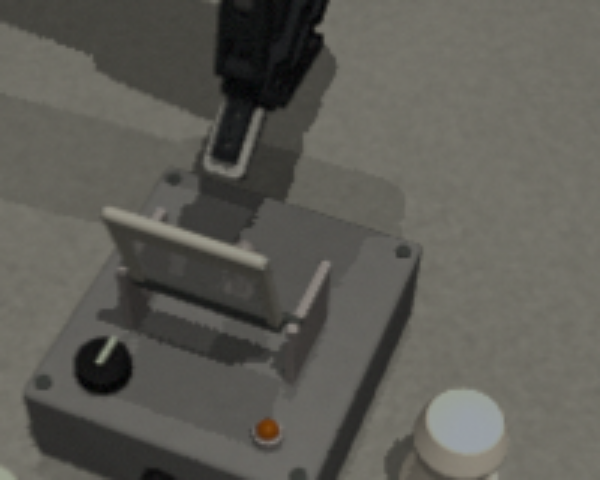

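The guard stands open, leaning back with its lip from (105,212) to (270,262), and the toggle ball just shows at (245,247). I back off, straighten the tool and then push the toggle.

```bash
python3 -m jog '[[[-0.001,-0.03,-0.018],[0.1,0,0]],[[-0.002,-0.06,-0.036],[0.22,0,0]],[[-0.002,-0.06,-0.036],[0.35,0,0]],[[-0.002,-0.06,-0.036],[0.48,0,0]],[[-0.002,-0.06,-0.036],[0.6,0,0]]]'
python3 -m jog '[[[0,0,0],[0,0,0]]]'
python3 plan.py '[[-0.06,0,0.10],[-0.045,0,0.1],[-0.03,0,0.1],[-0.022,0,0.1]]'
```

```text
t: 7.25
tool_pos: [0.5004, 0.0383, 0.1703]
tool_rot: [2.815, 0.436, 0.068]
contact_force: [0.1, 0.2, -0.9]
opening: 0.0002
grip_force: 0.0
t: 7.35
tool_pos: [0.5014, 0.0358, 0.1715]
tool_rot: [2.811, 0.427, 0.07]
contact_force: [0.4, 0.1, 0.3]
opening: -0.0
grip_force: 0.0
box tcp [-0.0582  0.001   0.1715] t 7.35 q [ 0.08 -0.22  2.   -0.3   1.31  1.42] F [0.4 0.1 0.3]
[-0.06, 0, 0.1] [-0.0013 -0.0229  0.0678]
[-0.045, 0, 0.1] [0.0001 0.0143 0.0044]
[-0.03, 0, 0.1] [0.0001 0.0143 0.0044]
[-0.022, 0, 0.1] [0.     0.0076 0.0024]
```

```bash
python3 -m jog '[[[-0.001,-0.008,0.023],[0,0,0]],[[-0.001,-0.016,0.046],[0,0,0]],[[-0.001,-0.023,0.068],[0,0,0]],[[-0.001,-0.016,0.070],[0,0,0]],[[-0.001,-0.009,0.072],[0,0,0]]]'
python3 plan.py
python3 -m jog '[[[0,0.004,0.001],[0,0,0]],[[0,0.008,0.002],[0,0,0]],[[0,0.012,0.003],[0,0,0]],[[0,0.015,0.004],[0,0,0]]]'
python3 plan.py
python3 -m jog '[[[0,0.002,0.001],[0,0,0]],[[0,0.004,0.001],[0,0,0]],[[0,0.004,0.001],[0,0,0]]]'
python3 plan.py
```

```text
t: 7.85
tool_pos: [0.5024, 0.0252, 0.0976]
tool_rot: [2.81, 0.435, 0.063]
contact_force: [0.7, 0.5, 0.5]
opening: 0.0
grip_force: 0.0
box tcp [-0.0478 -0.0012  0.0976] t 7.85 q [ 0.06 -0.14  2.05 -0.32  1.17  1.44] F [0.7 0.5 0.5]
t: 8.25
tool_pos: [0.5085, 0.0106, 0.1004]
tool_rot: [2.812, 0.432, 0.069]
contact_force: [-4.1, 6.0, 9.9]
opening: -0.0007
grip_force: 5.8
box tcp [-3.210e-02  1.000e-04  1.004e-01] t 8.25 q [ 0.03 -0.14  2.05 -0.31  1.16  1.41] F [-4.1  6.   9.9]
t: 8.55
tool_pos: [0.5103, 0.0066, 0.1014]
tool_rot: [2.811, 0.432, 0.071]
contact_force: [-2.3, 2.9, 6.8]
opening: 0.0002
grip_force: 3.5
box tcp [-0.0276  0.0007  0.1014] t 8.55 q [ 0.02 -0.14  2.04 -0.31  1.16  1.4 ] F [-2.3  2.9  6.8]
```

```bash
python3 -c "
from h import *
c=cam('wrist');s=cam('scene')
A=cv2.resize(c[0][60:310,150:400],(500,500));B=cv2.resize(s[0][100:190,190:240],None,fx=5.5,fy=5.5)[:500]
B=cv2.resize(s[0][90:190,200:260],(300,500))
cv2.imwrite('pics/w6.png',np.hstack([A,B]))"; python3 plan.py
```

```text
box tcp [-0.0276  0.0007  0.1014] t 8.65 q [ 0.02 -0.14  2.04 -0.31  1.16  1.4 ] F [-1.7  3.   6.4]
```

View pics/w6.png

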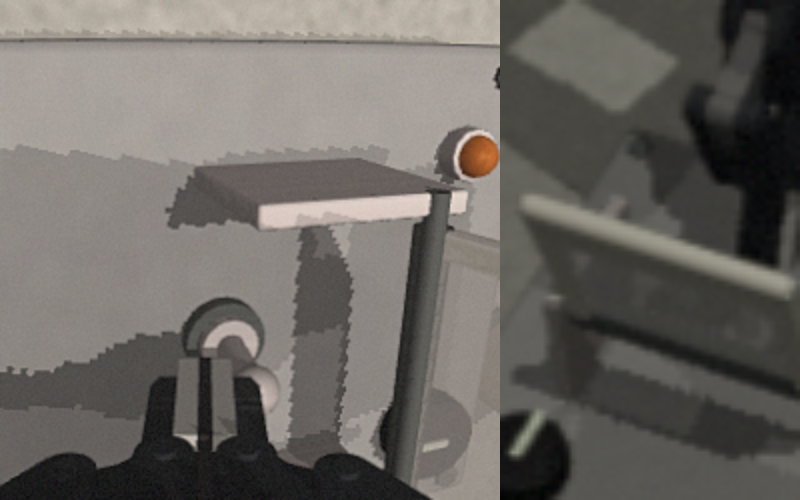

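The wrist view shows the ball at about crop (257,387), just to the rear of the fingertip edge (235,385). I measure how far over it is.

```bash
python3 -c "
from plan import *
c=cam('wrist')
print('ball',(ray(c,[(278.5,253.5)],.105)[0,:2]-ctr)@R, 'tip edges',(ray(c,[(267.5,240),(237,240)],.103)[:,:2]-ctr)@R)
for th in (0,.2,.35,.5,.7):
  x=-.0125+.028*np.sin(th-.35);z=.078+.028*np.cos(th-.35);print(th,((proj(c,[np.r_[ctr+R@[x,0],z]])-[150,60])*2).round(0))
"
```

```text
box tcp [-0.0276  0.0007  0.1014] t 8.65 q [ 0.02 -0.14  2.04 -0.31  1.16  1.4 ] F [-1.7  3.   6.4]
ball [-1.36770485e-02 -4.34765006e-05] tip edges [[-0.01944031  0.00809083]
 [-0.03617963  0.01076391]]
0 [[227. 390.]]
0.2 [[248. 390.]]
0.35 [[262. 388.]]
0.5 [[276. 385.]]
0.7 [[292. 380.]]
```

```bash
python3 -m jog '[[[0,-0.01,-0.003],[0,0,0]],[[0,-0.019,-0.006],[0,0,0]],[[0,-0.021,0.002],[0,0,0]],[[0,-0.021,0.002],[0,0,0]]]'
python3 plan.py
python3 -m jog '[[[0,0.004,0.001],[0,0,0]],[[0,0.008,0.002],[0,0,0]],[[0,0.012,0.003],[0,0,0]],[[0,0.016,0.004],[0,0,0]]]'
python3 plan.py
python3 -c "
from plan import *
c=cam('wrist')
cv2.imwrite('pics/w7.png',cv2.resize(c[0][180:300,190:350],None,fx=4,fy=4))
for d in (0,.008,.0145):
  for s in (-.011,.011): print(d,s,(proj(c,[p+T@np.array([s,d,0])])-[190,180])*4)
"
```

```text
t: 9.1
tool_pos: [0.5015, 0.0254, 0.0889]
tool_rot: [2.811, 0.435, 0.061]
contact_force: [-0.3, -1.1, -0.4]
opening: 0.0002
grip_force: 0.0
box tcp [-0.0483 -0.002   0.0889] t 9.1 q [ 0.06 -0.13  2.06 -0.32  1.16  1.45] F [-0.3 -1.1 -0.4]
t: 9.5
tool_pos: [0.508, 0.009, 0.0919]
tool_rot: [2.812, 0.432, 0.066]
contact_force: [-0.2, 1.7, 1.5]
opening: -0.0002
grip_force: 1.3
box tcp [-0.0307 -0.0007  0.0919] t 9.5 q [ 0.03 -0.12  2.05 -0.32  1.15  1.41] F [-0.2  1.7  1.5]
box tcp [-0.0307 -0.0007  0.0919] t 9.5 q [ 0.03 -0.12  2.05 -0.32  1.15  1.41] F [-0.2  1.7  1.5]
0 -0.011 [[247.52067003 361.57582322]]
0 0.011 [[247.77060298 219.03168393]]
0.008 -0.011 [[305.51076682 361.58541641]]
0.008 0.011 [[308.58548095 219.0722568 ]]
0.0145 -0.011 [[352.5861088  361.52187551]]
0.0145 0.011 [[357.95012882 219.06242149]]
```

View pics/w7.png

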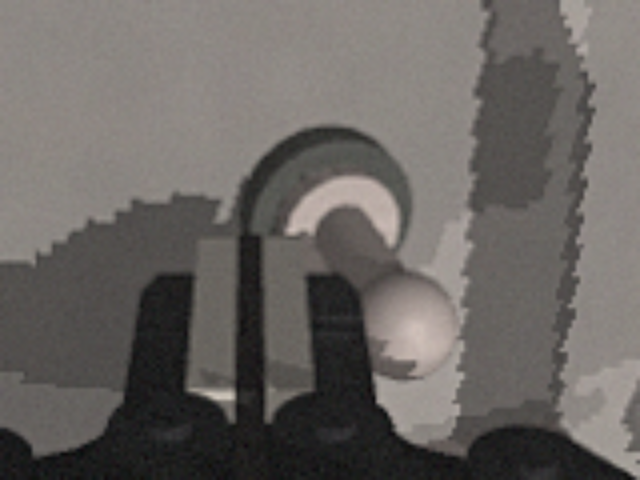

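The view shows the ball (410,325) now resting against the finger's black back, with the rod leaning further to the rear, at a force of about 2 N. The earlier upward push came from the shoulder behind the pad. I continue to the stop.

```bash
python3 -m jog '[[[0,0.002,0],[0,0,0]],[[0,0.003,0.001],[0,0,0]],[[0,0.004,0.001],[0,0,0]],[[0,0.004,0.001],[0,0,0]]]'
python3 plan.py
python3 -m jog '[[[0,0.0015,0.0005],[0,0,0]],[[0,0.003,0.001],[0,0,0]],[[0,0.003,0.001],[0,0,0]],[[0,0.003,0.001],[0,0,0]]]'
python3 plan.py
python3 -c "
from plan import *
c=cam('wrist');g=c[0][180:300,190:350]
for th in (.4,.5,.6,.7):
  x=-.0125+.028*np.sin(th-.35);z=.078+.028*np.cos(th-.35);print(th,((proj(c,[np.r_[ctr+R@[x,0],z]])-[190,180])*4).round(0))
cv2.imwrite('pics/w8.png',cv2.resize(g,None,fx=4,fy=4))"
```

```text
t: 9.95
tool_pos: [0.5092, 0.0055, 0.0921]
tool_rot: [2.811, 0.433, 0.066]
contact_force: [-0.2, 0.5, 1.2]
opening: 0.0
grip_force: 0.5
box tcp [-0.027  -0.0007  0.0921] t 9.95 q [ 0.02 -0.12  2.05 -0.32  1.15  1.41] F [-0.2  0.5  1.2]
t: 10.35
tool_pos: [0.5099, 0.0024, 0.0918]
tool_rot: [2.811, 0.433, 0.065]
contact_force: [0.4, 0.4, 0.0]
opening: -0.0003
grip_force: 0.3
box tcp [-0.0238 -0.0009  0.0918] t 10.35 q [ 0.01 -0.12  2.05 -0.32  1.15  1.4 ] F [0.4 0.4 0. ]
box tcp [-0.0238 -0.0009  0.0918] t 10.35 q [ 0.01 -0.12  2.05 -0.32  1.15  1.4 ] F [0.4 0.4 0. ]
0.4 [[376. 326.]]
0.5 [[395. 321.]]
0.6 [[413. 315.]]
0.7 [[429. 309.]]
```

View pics/w8.png

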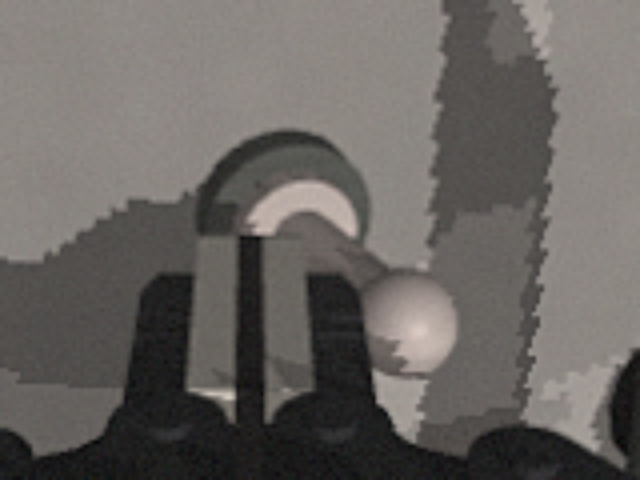

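The ball is at (410,322), which is about 0.58 rad, so there is a little further to go. I push until the force rises at the stop.

```bash
python3 -m jog '[[[0,0.0015,0.0005],[0,0,0]],[[0,0.003,0.001],[0,0,0]],[[0,0.003,0.001],[0,0,0]]]'
python3 plan.py
python3 -m jog '[[[0,0.001,0.0003],[0,0,0]],[[0,0.002,0.0006],[0,0,0]],[[0,0.002,0.0006],[0,0,0]]]'
python3 plan.py
```

```text
t: 10.7
tool_pos: [0.5109, -0.0007, 0.0918]
tool_rot: [2.811, 0.433, 0.065]
contact_force: [-0.5, 1.8, 0.2]
opening: 0.0
grip_force: 0.4
box tcp [-0.0206 -0.0009  0.0918] t 10.7 q [ 0.01 -0.12  2.05 -0.32  1.14  1.39] F [-0.5  1.8  0.2]
t: 11.0
tool_pos: [0.5114, -0.0022, 0.0917]
tool_rot: [2.812, 0.433, 0.065]
contact_force: [-1.8, 4.2, 2.0]
opening: -0.0
grip_force: 1.8
box tcp [-0.019  -0.0009  0.0917] t 11.0 q [ 0.   -0.12  2.05 -0.31  1.14  1.39] F [-1.8  4.2  2. ]
```

```bash
python3 -m jog '[[[0,0.001,0.0003],[0,0,0]],[[0,0.001,0.0003],[0,0,0]]]'
python3 plan.py
python3 -m jog '[[[0,-0.02,-0.006],[0,0,0]],[[0,-0.038,-0.012],[0,0,0]],[[0,-0.026,-0.052],[0,0,0]],[[0,-0.013,-0.092],[0,0,0]],[[0,-0.001,-0.132],[0,0,0]]]'
python3 -m jog '[[[0,0.012,-0.04],[0.1,0,0]],[[0,0.018,-0.06],[0.2,0,0]],[[0,0.018,-0.06],[0.31,0,0]],[[0,0.018,-0.06],[0.31,0,0]]]'
python3 plan.py '[[0.1,0,0.28],[0.1,0,0.155],[0.07,0,0.155],[0.03,0,0.155]]'
python3 -c "
from h import *
c=cam('wrist');cv2.imwrite('pics/w9.png',c[0])"
```

```text
t: 11.2
tool_pos: [0.5115, -0.0024, 0.0916]
tool_rot: [2.814, 0.433, 0.065]
contact_force: [-2.9, 7.6, 3.8]
opening: 0.0
grip_force: 3.9
box tcp [-0.0187 -0.0009  0.0916] t 11.2 q [ 0.   -0.12  2.05 -0.31  1.14  1.39] F [-2.9  7.6  3.8]
t: 11.7
tool_pos: [0.4995, 0.0343, 0.2188]
tool_rot: [2.81, 0.434, 0.065]
contact_force: [1.0, -0.2, 0.1]
opening: -0.0001
grip_force: 0.0
t: 12.1
tool_pos: [0.5007, 0.0327, 0.2816]
tool_rot: [-3.098, -0.471, -0.001]
contact_force: [-0.5, -0.7, -1.1]
opening: -0.0001
grip_force: 0.0
box tcp [-0.0555 -0.0005  0.2816] t 12.1 q [-0.09 -0.27  1.83  0.01  1.59  1.18] F [-0.5 -0.7 -1.1]
[0.1, 0, 0.28] [0.0013 0.1555 0.0004]
[0.1, 0, 0.155] [-0.0002  0.001   0.125 ]
[0.07, 0, 0.155] [-0.0001 -0.03    0.0002]
[0.03, 0, 0.155] [-0.0002 -0.04    0.0003]
```

View pics/w9.png

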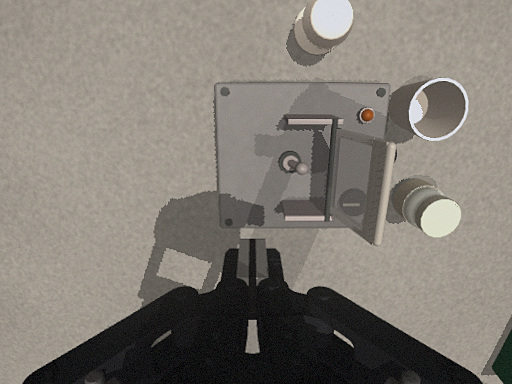

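The view shows the toggle leaning to the rear, with its ball at (303,168), and the guard still open with its lip at (385,195). I have now viewed 12 pictures, past the limit of 10, so from here I check by numbers only. Next I go over the top and tip the guard from behind.

```bash
python3 -m jog '[[[0.001,0.03,0],[0,0,0]],[[0.001,0.065,0],[0,0,0]],[[0.001,0.1,0],[0,0,0]],[[0.001,0.13,0],[0,0,0]],[[0.001,0.155,0],[0,0,0]]]'
python3 -m jog '[[[0,0,0],[0,0,0]],[[0,0,0.04],[0,0,0]],[[0,0,0.08],[0,0,0]],[[0,0,0.115],[0,0,0]],[[0,0,0.125],[0,0,0]]]'
python3 plan.py
python3 -m jog '[[[0,-0.01,0],[0,0,0]],[[0,-0.02,0],[0,0,0]],[[0,-0.03,0],[0,0,0]],[[0,-0.036,0],[0,0,0]],[[0,-0.042,0],[0,0,0]]]'
python3 plan.py
```

```text
t: 12.65
tool_pos: [0.5469, -0.1132, 0.277]
tool_rot: [-3.096, -0.478, 0.007]
contact_force: [0.1, 1.0, 0.7]
opening: 0.0
grip_force: 0.0
t: 13.15
tool_pos: [0.5433, -0.1088, 0.1478]
tool_rot: [-3.091, -0.479, 0.017]
contact_force: [-0.2, -0.7, -0.8]
opening: 0.0001
grip_force: 0.0
box tcp [ 0.0922 -0.0027  0.1478] t 13.15 q [-0.34 -0.04  1.85  0.01  1.35  0.93] F [-0.2 -0.7 -0.8]
t: 13.65
tool_pos: [0.536, -0.0717, 0.16]
tool_rot: [-3.1, -0.479, -0.005]
contact_force: [-5.7, -3.3, 13.4]
opening: 0.0
grip_force: 6.1
box tcp [0.0548 0.0016 0.16  ] t 13.65 q [-0.27 -0.1   1.88  0.01  1.36  0.99] F [-5.7 -3.3 13.4]
```

Knuckles are riding on the lip, so I back off, rise and catch it with the fingertip only.

```bash
python3 -m jog '[[[0,0.015,-0.005],[0,0,0]],[[0,0.03,-0.01],[0,0,0]],[[0,0.042,-0.03],[0,0,0]],[[0,0.042,-0.033],[0,0,0]],[[0,0.042,-0.033],[0,0,0]]]'
python3 plan.py '[[0.095,0,0.186],[0.07,0,0.186],[0.03,0,0.186]]'
```

```text
t: 14.15
tool_pos: [0.5479, -0.1122, 0.188]
tool_rot: [-3.096, -0.475, -0.001]
contact_force: [-0.9, 0.1, -1.0]
opening: 0.0002
grip_force: 0.0
box tcp [0.0969 0.0006 0.188 ] t 14.15 q [-0.34 -0.07  1.81  0.01  1.41  0.93] F [-0.9  0.1 -1. ]
[0.095, 0, 0.186] [-0.0006 -0.0019  0.002 ]
[0.07, 0, 0.186] [-0.0001 -0.025   0.0002]
[0.03, 0, 0.186] [-0.0001 -0.04    0.0003]
```

Run:
```python
from plan import *
c=cam('scene'); 
# bright rim mask near guard: lowest/extreme points vs expectation of open lip
w=lambda x,y,z:np.r_[ctr+R@[x,y],z]
for th in (0,1.0,1.4,1.57,1.7,1.85):
    x=.025-.085*np.cos(th); z=.117+.085*np.sin(th); print(th,proj(c,[w(x,-.045,z),w(x,.045,z)]).round(0).tolist())
print((c[0][90:190:6,205:270:6].max(2)))
```

```text
box tcp [0.0969 0.0006 0.188 ] t 14.15 q [-0.34 -0.07  1.81  0.01  1.41  0.93] F [-0.9  0.1 -1. ]
0 [[236.0, 117.0], [282.0, 131.0]]
1.0 [[224.0, 102.0], [276.0, 117.0]]
1.4 [[215.0, 109.0], [268.0, 125.0]]
1.57 [[210.0, 114.0], [265.0, 131.0]]
1.7 [[207.0, 120.0], [262.0, 137.0]]
1.85 [[204.0, 126.0], [258.0, 144.0]]
[[ 31  30  16  16  17  14 121 122 121 123 123]
 [ 19  20  19  18  19  17 114 123 122 123 124]
 [ 22  19  15  18  18  15 124 122 123 126 121]
 [ 20  20  19  14  18  10 122 121 120 118 120]
 [ 20  19  15  20  14  27 121 120 120 122 124]
 [ 16  14   8  16  14  93 107 122 121 126 119]
 [ 13  11  17  21  12 105 106 106 106 105 121]
 [ 16  14  14  17  15 106 105 105 105 108 105]
 [  8  18  12  12  93 154 103 104 104 105 104]
 [ 12  12  13  14  66  61 105 156 157 104 104]
 [ 28  29  15  30  78  78  79  71  62  75 105]
 [ 20  17  13  40  50  66  69  64  89  73 105]
 [ 67  16  20  56 104  92  30  50  67  65 104]
 [ 66  66  37  67  65  67 105  92  92  40  88]
 [ 38  39  55  54  65  67  67  67  73 107  73]
 [ 20  11  51  55  92  93  89  64  77 100  73]
 [ 10   7  54  95  92  93  94  95  96  96  73]]
```

The bright lip is still on the line of the open guard, so I push forward slowly.

```bash
python3 -m jog '[[[0,-0.009,0],[0,0,0]],[[0,-0.018,0],[0,0,0]],[[0,-0.027,0],[0,0,0]],[[0,-0.034,0],[0,0,0]],[[0,-0.04,0],[0,0,0]]]'
python3 plan.py
python3 -m jog '[[[0,-0.006,0],[0,0,0]],[[0,-0.012,0],[0,0,0]],[[0,-0.018,0],[0,0,0]]]'
python3 plan.py
```

```text
t: 14.7
tool_pos: [0.5347, -0.0724, 0.1871]
tool_rot: [-3.095, -0.478, 0.002]
contact_force: [-0.3, -1.7, 0.0]
opening: -0.0004
grip_force: 0.1
box tcp [5.490e-02 1.000e-04 1.871e-01] t 14.7 q [-0.28 -0.12  1.85  0.01  1.41  0.99] F [-0.3 -1.7  0. ]
t: 15.0
tool_pos: [0.5294, -0.0557, 0.1873]
tool_rot: [-3.095, -0.477, 0.002]
contact_force: [0.6, 1.6, 0.2]
opening: 0.0
grip_force: 0.0
box tcp [3.750e-02 1.000e-04 1.873e-01] t 15.0 q [-0.25 -0.14  1.87  0.01  1.41  1.01] F [0.6 1.6 0.2]
```

```bash
python3 -m jog '[[[0,-0.007,0],[0,0,0]],[[0,-0.014,0],[0,0,0]],[[0,-0.014,0],[0,0,0]]]'
python3 -m jog '[[[0,0,0],[0,0,0]],[[0,0,-0.03],[0,0,0]],[[0,0,-0.06],[0,0,0]],[[0,0.04,-0.09],[0,0,0]],[[0,0.08,-0.1],[0,0,0]]]'
python3 -m jog '[[[0,0.04,-0.01],[0,0,0]],[[0,0.08,-0.02],[0,0,0]],[[0,0.12,-0.03],[0,0,0]],[[0,0.15,-0.03],[0,0,0]],[[0,0.15,-0.03],[0,0,0]]]'
python3 - <<'E'
from plan import *
# compare with the start pictures: guard shut, toggle, bystanders
for n in('scene','top'):
    c=cam(n); a0=cv2.imread(f'pics/{n}0.png'); d=cv2.absdiff(c[0],a0).max(2)
    w=lambda x,y,z:np.r_[ctr+R@[x,y],z]
    for nm,P in (('lip',w(-.058,0,.123)),('panel',w(-.03,.03,.122)),('openlip',w(.048,0,.199)),('jar',w(.18,-.069,.085)),('cup',w(.158,.0625,.075)),('bust',w(.025,.15,.09))):
        u,v=proj(c,[P])[0].astype(int); print(n,nm,(u,v),'diff',d[v-4:v+5,u-4:u+5].mean().round(1))
E
```

```text
t: 15.3
tool_pos: [0.5251, -0.042, 0.1874]
tool_rot: [-3.095, -0.478, 0.003]
contact_force: [-0.4, -0.5, 0.4]
opening: -0.0
grip_force: 0.0
t: 15.8
tool_pos: [0.5515, -0.1211, 0.2914]
tool_rot: [-3.098, -0.48, -0.007]
contact_force: [1.0, 0.1, 0.2]
opening: -0.0001
grip_force: 0.0
t: 16.3
tool_pos: [0.5952, -0.2672, 0.3145]
tool_rot: [-3.097, -0.471, 0.003]
contact_force: [-0.5, -0.3, 0.1]
opening: -0.0001
grip_force: 0.0
box tcp [ 0.259  -0.0011  0.3145] t 16.3 q [-0.54  0.09  1.44  0.01  1.62  0.73] F [-0.5 -0.3  0.1]
scene lip (np.int64(258), np.int64(122)) diff 17.4
scene panel (np.int64(267), np.int64(138)) diff 17.5
scene openlip (np.int64(230), np.int64(134)) diff 17.5
scene jar (np.int64(160), np.int64(227)) diff 53.0
scene cup (np.int64(241), np.int64(248)) diff 16.0
scene bust (np.int64(322), np.int64(195)) diff 18.5
top lip (np.int64(211), np.int64(230)) diff 26.5
top panel (np.int64(220), np.int64(211)) diff 31.5
top openlip (np.int64(262), np.int64(206)) diff 25.2
top jar (np.int64(333), np.int64(225)) diff 129.8
top cup (np.int64(300), np.int64(171)) diff 26.7
top bust (np.int64(227), np.int64(152)) diff 36.5
```

```bash
python3 -m jog '[[[-0.03,0.03,0],[0,0,0]],[[-0.06,0.06,0],[0,0,0]],[[-0.09,0.09,0],[0,0,0]],[[-0.125,0.12,0],[0,0,0]],[[-0.16,0.15,0],[0,0,0]]]'
python3 -m jog '[[[-0.04,0.02,0],[0,0,0]],[[-0.08,0.04,0],[0,0,0]],[[-0.12,0.05,0],[0,0,0]],[[-0.12,0.05,0],[0,0,0]]]'
python3 - <<'E'
from plan import *
w=lambda x,y,z:np.r_[ctr+R@[x,y],z]
for n in('scene','top'):
    c=cam(n); a0=cv2.imread(f'pics/{n}0.png'); g0=cv2.cvtColor(a0,7-1).astype(np.float32);g1=cv2.cvtColor(c[0],6).astype(np.float32)
    for nm,P,h in (('guard',w(-.02,0,.122),26),('jar',w(.18,-.069,.06),18),('cup',w(.158,.0625,.05),20),('bust',w(.025,.15,.06),18),('toggle region',w(-.012,0,.122),7)):
        u,v=proj(c,[P])[0].astype(int)
        t=g0[v-h:v+h,u-h:u+h]; r=cv2.matchTemplate(g1[v-h-12:v+h+12,u-h-12:u+h+12],t,cv2.TM_CCOEFF_NORMED); _,m,_,l=cv2.minMaxLoc(r)
        print(n,nm,(u,v),'shift px',(l[0]-12,l[1]-12),'corr',round(m,3),'gain',round(float(g1[v-h:v+h,u-h:u+h].mean()/t.mean()),2))
E
```

```text
t: 16.9
tool_pos: [0.4869, -0.4544, 0.3137]
tool_rot: [-3.095, -0.48, 0.002]
contact_force: [0.5, 0.0, -0.2]
opening: -0.0001
grip_force: 0.0
t: 17.3
tool_pos: [0.3848, -0.5398, 0.313]
tool_rot: [-3.096, -0.47, 0.005]
contact_force: [1.1, -0.3, 0.5]
opening: -0.0001
grip_force: 0.0
box tcp [ 0.4553 -0.284   0.313 ] t 17.3 q [-1.06  0.11  1.41  0.    1.62  0.21] F [ 1.1 -0.3  0.5]
scene guard (np.int64(249), np.int64(137)) shift px (0, 0) corr 0.999 gain 1.0
scene jar (np.int64(163), np.int64(234)) shift px (0, 0) corr 0.999 gain 1.0
scene cup (np.int64(241), np.int64(255)) shift px (0, 0) corr 0.999 gain 1.0
scene bust (np.int64(319), np.int64(205)) shift px (0, 0) corr 0.999 gain 1.0
scene toggle region (np.int64(247), np.int64(140)) shift px (7, 2) corr 0.873 gain 1.0
top guard (np.int64(229), np.int64(224)) shift px (0, 0) corr 0.997 gain 1.0
top jar (np.int64(331), np.int64(226)) shift px (0, 0) corr 0.998 gain 1.0
top cup (np.int64(299), np.int64(174)) shift px (0, 0) corr 0.997 gain 1.0
top bust (np.int64(228), np.int64(156)) shift px (0, 0) corr 0.996 gain 1.0
top toggle region (np.int64(233), np.int64(222)) shift px (12, 12) corr 0.273 gain 1.0
```

The guard matches its shut picture, the bystanders have not moved, and the toggle was pushed to its stop. I hand in the job.

```bash
python3 -c "
from station import job
print(job.finish_job())"
```

```text
the job is handed in; nothing more can be done
None
```

I handed the job in at about 17 s; no verdict came back. The toggle is at its rear stop, last seen before the guard closed. The guard is shut, and the jar, cup and bust have not moved (camera match with the start). The wrist force peaked near 15 N, when the finger knuckles briefly pressed on the open guard's lip. I viewed 12 pictures, two over the limit of 10.

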